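# Weigh the coffee jar on the two-pan balance

## Robot

A 6-joint arm with a two-finger parallel gripper is mounted at the origin on a cart in front of the work surface, level with it; the furniture and walls round the work are solid. World frame = base frame: x ahead of the robot, y to its left, z up, the work surface at z = 0. Lengths are in mm, angles in degrees, forces in N, time in s.
With the tool pointing down it reaches from about 350 to 850 mm from the base axis. Payload 8.1 kg.
Tool frame: the origin (TCP) lies at the very end of the fingers, on their centre line; the grasp point (between the pads) lies 19 mm behind it; z points along the fingers, y is the line along which they close (so a half turn about z gives the same grasp; the last joint's range is limited). The gripper opens to 85 mm and grips with 20 to 120 N. Pads are 22 mm wide; open, the fingers measure 114 mm over their backs; the gripper's body (76 mm by 85 mm) begins 54 mm behind the grasp point. The pads swing forward as they close: fully open they stand 13 mm farther back than shut.
Start: joints at [68.56, 7.471, 85.268, -0, 87.261, -4.893], TCP at [170.859, 575.163, 202.592] pointing down, gripper open.
Joint ranges: [-169.43, 169.43], [-51.17, 129.36], [1.28, 143.12], [-76.62, 256.62], [0, 156.53], [-152.29, 152.29]. Speed limits (degrees/s): [136.94, 136.94, 159.86, 180, 180, 180].

## Interface

Orientations are given as [roll, pitch, yaw] about the fixed x, y, z axes, in that order (R = Rz(yaw) Ry(pitch) Rx(roll)).
In Python, from bench import sense, eyes, job, models gives the robot as it stands. The module is installed in compiled form; this text tells all that it offers.
- The arm moves only by the tool apply_moves, never from a script. Its argument "rows" is a list of rows, each a list of 6 numbers: the shift along the tool's x, y, z in mm, then the turn, a rotation vector about the tool's x, y, z in rad. In form: [[dx, dy, dz, rx, ry, rz], ...]. A call has exactly 5 rows; each row shifts and turns the commanded pose from where the row before left it, along the tool's axes as they then stand; what a row does not reach is not made up. A row lasts 1/8 s, in which the tool goes at most 62.5 mm and 10.7 degrees, less where a joint would pass 70% of its speed; a pose out of reach is approached as far as the arm can. A call is refused whole if a number of a shift passes 62.5 or a number of a turn 0.188, either way. A call with a gripper value outside its range is refused whole. "fingers" is the finger opening in mm, from 0 to 85.4, set as the call begins (left out, the last holds). The fingers move at their own pace and stop on an object; "grip_force" is the grip in N (left out, the last holds). Time passes only in rows, so rows that do not move let the fingers close, or fill a call up. It gives the time, the measured TCP pose, the force, the opening and the grip force at its end, in the units of the state.
- sense(): the state, without advancing time (a new reading comes with each control period).
- eyes.snapshot(name): name is "scene" or "top" or "wrist"; returns (picture, depth): 384x512x3 uint8, red, green, blue; 384x512 float32, mm along the optical axis (not along the pixel's ray), 0 where there is no reading.
- eyes.get_calibration(name): a dict with "intrinsics" (3x3 intrinsics, pixels), "R" (3x3) and "t" (3): a world point X has camera coordinates R X + t; the wrist camera has in their place "mount" (4x4, takes a point from camera to tool coordinates, whose origin is the TCP and whose axes are the flange's). Camera axes: x right, y down, z forward; pixel columns grow to the right and rows downward; lengths in mm; the calibration is good to about 2 mm. A picture is of the moment at which its call begins: read the wrist's pose just before it. get_calibration takes no time and is no camera call.
- job.hand_in(): hands the job in; it is judged then, once.
Trained networks look in the newest picture that a camera, given by its name, has taken for a name from the list of things; names that differ only in an ending like _2 or _b are one class to them, and where a whole thing is asked for, a point or a joint stands for the part that bears it (a point fixed in the world has none). Each returns a list of dicts, best first, with "confidence" (0 to 1); they miss things now and then, are a little off and sometimes report something else, mostly with a low value. They report only what shows in the picture. A call takes as long as a camera call. They do not tell look-alikes from the thing itself.
- models.boxes_of(name, camera): "xyz" ([x, y, z] in mm, in world coordinates, good to about 4 mm: the middle of the surface that is visible of it).
- models.cut_out(name, camera): "pixels" (384x512 bool, what is visible of it).
- models.place_of(name, camera): "xyz" ([x, y, z] in mm, in world coordinates, good to about 4 mm: a listed point, or the origin of a listed thing).
The state is a dict: "time": time; "joint_pos": joint angles; "qd": joint speeds; "joint_efforts": joint torques, N m; "tool_pos": TCP position; "tcp_rot": TCP orientation; "ft_force": force on the tool from outside, world axes, zero at the start; "wrist_torque": the same for the moment, N m; "finger_gap": finger opening in mm; "grip_force": force on a finger pad.
Only numpy, scipy, OpenCV 4.12 (cv2) and the standard library are available. Lean on these libraries where they do the work, as an engineer would, in place of code of your own. Each camera call takes 0.05 s, during which the arm holds its last target. There are 200 camera calls.

## Task

Weigh the glass jar of coffee that stands on the balance: draw brass weights from the sloping wooden stand, set as many as the jar calls for gently upright on the empty pan, and slide the poise along the front bar so that the beam comes to rest level, with the red needle on the green mark. Leave the jar on its pan and spare weights off the balance, drop nothing, and do not disturb the other things on the table.

Things in the scene. Friction and masses are not known exactly. Their poses are not given: they have to be found in the camera images.
- balance: Fixed two-pan balance, cream base 100 x 330 x 48 mm (x, y, z), origin under its middle on the table; x points away from the user (poise bar on the -x side), y to the weight pan. Beam axis along x, 85 mm up. Pans at y = +130 mm (weight pan, empty) and -130 mm (goods pan, with the jar), x = 0. Middle: white index plate to 215 mm height, green mark 5 mm wide behind the red needle.
- beam (a joint): Tilt of the beam, rad: 0 level (needle on green mark), + = weight pan high; stops at +-0.15, starts at +0.15. Tilt at rest is proportional to the imbalance: 0.15 for 250 g missing on the weight side, minus for too much. Settles in about 1 s. The pans stay horizontal and move straight up and down by 0.13 m x tilt; where things stand on a pan does not matter.
- needle_tip (a point): Tip of the 3 mm thick red needle, fixed to the beam, 122 mm above its turning axis; within 1.8 mm of the green mark's middle is level enough.
- weight_pan_floor (a point): Middle of the weight pan's flat inner floor (steel dish, flat floor 106 mm across, rim 124 mm across and 9 mm higher). 118 mm above the table when level, up to 20 mm higher or lower as the beam tilts. Axes as the balance. Room for two weights side by side.
- weight_pan: The weight pan itself, a loose-looking but captive steel dish that slides up and down with the beam; origin and axes as weight_pan_floor.
- goods_pan_floor (a point): The same point of the goods pan, on which the coffee jar stands.
- poise (a joint): Place of the sliding poise on the front bar, m: 0 (goods end) to 0.16 (weight end); starts between 0 and 0.03. Moving it towards the weight pan acts like adding weight there: the full 0.16 m equals one 250 g weight, in proportion. Slides with about 1.2 N of friction and stays where it is left.
- poise_knob (a point): Middle of the poise's black knob (20 mm diameter, 22 mm tall), 36 mm above the bar's axis; below it a 12 mm neck, then a brass block 34 x 30 x 34 mm, top 19 mm below this point. The bar runs along the balance's y, 105 mm in front (-x) of its middle, 85 mm above the table when level, and tilts with the beam. Poise value q: knob at balance y = q - 0.08 m.
- coffee_jar: Glass jar of brown ground coffee, white lid, 72 mm diameter, 169 mm tall, origin under its middle; stands on the goods pan. Weighs between 330 and 680 g (unknown), so it calls for one or two brass weights plus the poise.
- stand: Fixed sloping wooden stand, about 96 x 212 mm and 65 mm high, origin on the table under its middle; its face leans back so that the weights' axes lean about 30 degrees from vertical towards its -x side (the robot's side). Three blind bores 36 mm wide, 22 mm deep, 70 mm apart along its y.
- weight_1: Brass 250 g weight with a knob, 64 mm tall: body 34 mm diameter and 29 mm high, neck 14 mm, knob 24 mm diameter from 47 to 64 mm above the foot. Origin at the middle of its foot, z along its axis to the knob. Starts 22 mm deep in a sloping bore of the stand (-y end), leaning about 30 degrees; draw it out along its axis. All three are alike.
- weight_2: Brass 250 g weight with a knob, 64 mm tall: body 34 mm diameter and 29 mm high, neck 14 mm, knob 24 mm diameter from 47 to 64 mm above the foot. Origin at the middle of its foot, z along its axis to the knob. Starts 22 mm deep in a sloping bore of the stand (middle), leaning about 30 degrees; draw it out along its axis. All three are alike.
- weight_3: Brass 250 g weight with a knob, 64 mm tall: body 34 mm diameter and 29 mm high, neck 14 mm, knob 24 mm diameter from 47 to 64 mm above the foot. Origin at the middle of its foot, z along its axis to the knob. Starts 22 mm deep in a sloping bore of the stand (+y end), leaning about 30 degrees; draw it out along its axis. All three are alike.
- gold_spice: Bystander: spice jar with a gold lid, 45 mm diameter, 100 mm tall, in front of the balance; origin under its middle.
- green_spice: Bystander: spice jar with green label and red lid, 45 mm diameter, 106 mm tall, between balance and kettle.
- red_spice: Bystander: spice jar with red lid, 45 mm diameter, 106 mm tall, behind the balance.
- oil: Bystander: tall green-capped bottle, 61 mm diameter, 271 mm tall, behind the balance.
- mug: Bystander: cream mug with a green band, 83 x 117 x 94 mm, at the front right.
- yoghurt: Bystander: yoghurt pot, 72 mm diameter, 71 mm tall, at the right edge of the table.
- scissors: Bystander: black-handled scissors lying flat, 206 x 84 x 11 mm, at the front left.
Mind the look-alikes: they are no part of the job. What is shaped like the weight_3 but turquoise is not meant.

How it is judged (in metres and radians):
At the end, for the whole second after the job is handed in: The beam rests within 0.015 rad of level. At least one weight stands upright on the weight pan within 50 mm of its middle; the others do too or are 70 mm or more from it, below 100 mm height. The coffee jar stands upright on its own pan within 30 mm of its middle (value of joint beam between -0.015 and 0.015 rad and velocity of joint beam between -0.03 and 0.03 rad/s and ((horizontal distance between weight_1 and weight_pan_floor below 0.05 m and z of weight_1 in the frame of weight_pan_floor between -0.006 and 0.012 m and angle between weight_1's own z axis and vertical below 0.1 rad and linear speed of weight_1 below 0.02 m/s) or (horizontal distance between weight_2 and weight_pan_floor below 0.05 m and z of weight_2 in the frame of weight_pan_floor between -0.006 and 0.012 m and angle between weight_2's own z axis and vertical below 0.1 rad and linear speed of weight_2 below 0.02 m/s) or (horizontal distance between weight_3 and weight_pan_floor below 0.05 m and z of weight_3 in the frame of weight_pan_floor between -0.006 and 0.012 m and angle between weight_3's own z axis and vertical below 0.1 rad and linear speed of weight_3 below 0.02 m/s)) and ((horizontal distance between weight_1 and weight_pan_floor below 0.05 m and z of weight_1 in the frame of weight_pan_floor between -0.006 and 0.012 m and angle between weight_1's own z axis and vertical below 0.1 rad and linear speed of weight_1 below 0.02 m/s) or (horizontal distance between weight_1 and weight_pan_floor above 0.07 m and height (world z) of weight_1 below 0.1 m and linear speed of weight_1 below 0.02 m/s)) and ((horizontal distance between weight_2 and weight_pan_floor below 0.05 m and z of weight_2 in the frame of weight_pan_floor between -0.006 and 0.012 m and angle between weight_2's own z axis and vertical below 0.1 rad and linear speed of weight_2 below 0.02 m/s) or (horizontal distance between weight_2 and weight_pan_floor above 0.07 m and height (world z) of weight_2 below 0.1 m and linear speed of weight_2 below 0.02 m/s)) and ((horizontal distance between weight_3 and weight_pan_floor below 0.05 m and z of weight_3 in the frame of weight_pan_floor between -0.006 and 0.012 m and angle between weight_3's own z axis and vertical below 0.1 rad and linear speed of weight_3 below 0.02 m/s) or (horizontal distance between weight_3 and weight_pan_floor above 0.07 m and height (world z) of weight_3 below 0.1 m and linear speed of weight_3 below 0.02 m/s)) and horizontal distance between coffee_jar and goods_pan_floor below 0.03 m and z of coffee_jar in the frame of goods_pan_floor below 0.012 m and angle between coffee_jar's own z axis and vertical below 0.1 rad); the robot touches nothing.
It fails at once if a weight or the jar is dropped off the table (height (world z) of any of weight_1, weight_2, weight_3, coffee_jar below -0.03 m).
It fails at once if a weight is dropped on to the pan (it meets the pan faster than 0.45 m/s) or rammed on to it (over 40 N) (contact force between any of weight_1, weight_2, weight_3 and weight_pan above 40 N or (linear speed of weight_1 above 0.45 m/s and horizontal distance between weight_1 and weight_pan_floor below 0.06 m and z of weight_1 in the frame of weight_pan_floor below 0.02 m) or (linear speed of weight_2 above 0.45 m/s and horizontal distance between weight_2 and weight_pan_floor below 0.06 m and z of weight_2 in the frame of weight_pan_floor below 0.02 m) or (linear speed of weight_3 above 0.45 m/s and horizontal distance between weight_3 and weight_pan_floor below 0.06 m and z of weight_3 in the frame of weight_pan_floor below 0.02 m)).
It fails at once if another thing on the table is moved more than 30 mm (distance of any of gold_spice, green_spice, red_spice, mug, oil, yoghurt, scissors from where it was at the start of the episode above 0.03 m).
It fails at once if the coffee jar is tipped (angle between coffee_jar's own z axis and vertical above 0.35 rad).
It also fails if it takes over 72 s, if anything falls off the work surface, if the arm or the gripper's body presses on something with over 40 N, if the wrist force passes 120 N, or if a joint passes its speed limit or range.

## Working session

There is one attempt and no reset: what is moved stays moved. The work goes in short steps, Python scripts to look and compute and a tool call to move; the robot and the scene stay as the last step left them, time stands still between calls to the robot, and variables do not carry over. Pictures are saved under pics/ and viewed, at most 10 in all, crops included, and the job is handed in when it is done.

Besides the shell and the picture viewer there is one more tool, called after "Emit:" by a JSON object that holds its "method" and its "body", one argument or row to a line. apply_moves: Moves the arm, as the interface text tells. Its arguments: {"type":"object","properties":{"rows":{"type":"array"},"fingers":{"type":"number"},"grip_force":{"type":"number"}},"required":["rows"]}

```bash
mkdir -p pics; cat > h.py <<'E'
import numpy as np, cv2
from bench import sense, eyes, job, models
from scipy.spatial.transform import Rotation as Ro
def snap(c,f=None):
    im,d=eyes.snapshot(c)
    if f: cv2.imwrite('pics/'+f,im[:,:,::-1])
    return im,d
def world(c,d):
    k=eyes.get_calibration(c);K=np.array(k['intrinsics']);R=np.array(k['R']);t=np.array(k['t']).ravel()
    v,u=np.mgrid[:384,:512]
    P=np.stack([(u-K[0,2])/K[0,0]*d,(v-K[1,2])/K[1,1]*d,d],-1)
    return (P-t)@R
E
python3 - <<'E'
from h import *
s=sense();print(s)
for c in('scene','top'):
    snap(c,c+'1.png')
    for n in['balance','weight_pan_floor','goods_pan_floor','poise_knob','needle_tip','coffee_jar','stand','weight_1','gold_spice','green_spice','mug','scissors']:
        print(c,n,[(np.round(r['xyz']).tolist(),round(r['confidence'],2)) for r in models.place_of(n,c)[:5]])
for c in('scene','top'): print(eyes.get_calibration(c))
E
```

```text
{'time': 0.0, 'joint_pos': array([ 6.85592450e+01,  7.51544890e+00,  8.53299769e+01, -8.20512768e-05,
        8.72636363e+01, -4.89349366e+00]), 'qd': array([-0.13932448, -0.0983345 ,  0.0785816 ,  0.03489684,  0.1019537 ,
       -0.00899102]), 'joint_efforts': array([-7.91029288e-04, -5.69428396e+01, -5.00537074e+01, -3.43138145e-04,
        1.56842871e-02,  1.86290271e-05]), 'tool_pos': array([170.63875313, 574.57435499, 201.53427231]), 'tcp_rot': array([-1.79891328e+02, -9.22175773e-03,  1.63452734e+02]), 'ft_force': array([-0.35163554,  0.0625229 ,  0.51204997]), 'wrist_torque': array([-0.00142942, -0.07586498, -0.02213568]), 'grip_force': 0.0, 'finger_gap': 85.64931875546928}
scene balance [([638.0, -162.0, 1.0], 0.75), ([637.0, -179.0, 207.0], 0.33), ([616.0, -294.0, 99.0], 0.2)]
scene weight_pan_floor [([654.0, -33.0, 136.0], 0.85), ([492.0, -362.0, -3.0], 0.75), ([399.0, -269.0, 1.0], 0.52)]
scene goods_pan_floor [([616.0, -287.0, 98.0], 0.96), ([638.0, -178.0, 208.0], 0.62)]
scene poise_knob [([516.0, -206.0, 112.0], 0.59)]
scene needle_tip [([636.0, -180.0, 206.0], 0.93), (
[... 1408 characters left out ...]
4034],
       [  0.        , 421.69365815, 186.93085297],
       [  0.        ,   0.        ,   1.        ]]), 'R': array([[ 0.51236593, -0.85876471, -0.00207955],
       [-0.64210219, -0.38148804, -0.66495989],
       [ 0.57025076,  0.34203807, -0.74687618]]), 't': array([-312.58878786,  468.31500075, 1145.65769225])}
{'intrinsics': array([[402.29234507,   0.        , 257.09192344],
       [  0.        , 402.29234507, 186.93786035],
       [  0.        ,   0.        ,   1.        ]]), 'R': array([[ 0.02953156, -0.99948767,  0.01234012],
       [-0.97973156, -0.03139046, -0.19784009],
       [ 0.19812609, -0.00624748, -0.98015663]]), 't': array([ -42.80303422,  593.95973785, 1195.04326003])}
```

View pics/scene1.png

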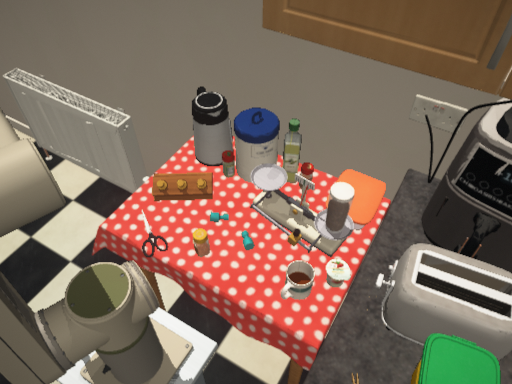

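View pics/top1.png

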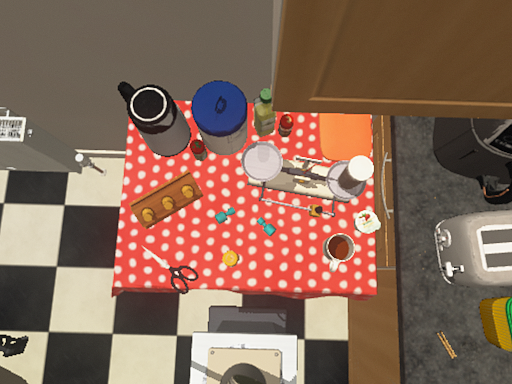

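```bash
cat >> h.py <<'E'
def mat(yd,zd):
    z=np.array(zd,float);z/=np.linalg.norm(z);y=np.array(yd,float);y-=y@z*z;y/=np.linalg.norm(y)
    return np.stack([np.cross(y,z),y,z],1)
def down(yaw): return Ro.from_euler('xyz',[180,0,yaw],degrees=True).as_matrix()
def pose():
    s=sense();return np.array(s['tool_pos']),Ro.from_euler('xyz',s['tcp_rot'],degrees=True).as_matrix(),s
def plan(p1,R1,n,p0=None,R0=None):
    if p0 is None:p0,R0,_=pose()
    p1=np.array(p1,float)
    rv=Ro.from_matrix(R0.T@R1).as_rotvec();Rc=R0
    for i in range(n):
        d=Rc.T@(p1-p0)/n
        print([round(float(v),1) for v in d]+[round(float(v),3) for v in rv/n])
        Rc=Rc@Ro.from_rotvec(rv/n).as_matrix()
    print('tot',np.round(p1-p0,1),np.degrees(np.linalg.norm(rv)).round(1))
ya=np.radians(33.7)
SX=np.array([np.cos(ya),np.sin(ya),0]);SY=np.array([-SX[1],SX[0],0])
A=-.5*SX+np.array([0,0,.866])
RP=mat(SY,-A)
E
python3 - <<'E'
from h import *
for c in('scene','top'):
    im,d=snap(c);P=world(c,d);h=P[...,2]
    for n,a,b,lo,hi in[('behind pan',(590,800),(-130,150),150,500)]:
        m=(d>0)&(P[...,0]>a[0])&(P[...,0]<a[1])&(P[...,1]>b[0])&(P[...,1]<b[1])&(h>lo)&(h<hi)
        Q=P[m];print(c,len(Q),np.percentile(Q,[1,10,50,99],axis=0).round())
    for i in(-1,0,1):
        f=np.array([549,259.5,30])+70*i*SY; k=f+A*55
        m=(d>0)&(np.linalg.norm(P-k,axis=-1)<28)
        ax=(P-f)@A; m&=(ax>45)
        Q=P[m];ax=ax[m];off=(Q-f)-ax[:,None]*A
        t=ax>np.percentile(ax,90)-3
        print(i,len(Q),'axmax',ax.max().round(1),'off sx',(off@SX)[t].mean()/.866,'sy',(off@SY)[t].mean(), 'range sy',(off@SY).min(),(off@SY).max())
plan(np.array([587,201,30])+A*136,RP,10)
E
```

```text
scene 1853 [[706. -73. 152.]
 [711. -46. 165.]
 [750.  51. 222.]
 [799. 146. 270.]]
-1 41 axmax 72.4 off sx -0.25018924472214615 sy -4.034237753744943 range sy -13.978835621176376 9.07490162400105
0 44 axmax 69.3 off sx 0.6750158110079949 sy -4.160369892950706 range sy -13.804846437502963 8.73264507323551
1 43 axmax 76.0 off sx 4.48735764562497 sy -2.4631550116196084 range sy -15.618978785198356 7.776607314979041
top 2174 [[708. -65. 152.]
 [714. -33. 177.]
 [756.  70. 240.]
 [799. 148. 268.]]
-1 58 axmax 69.9 off sx 1.7393326021897066 sy -1.6001168825004204 range sy -13.89449014530287 9.232826660786856
0 59 axmax 69.4 off sx 2.854069364065604 sy -1.8461346979729492 range sy -13.703993592414587 8.872302494737252
1 60 axmax 68.3 off sx 3.255825422720156 sy -2.6577590263761106 range sy -13.760770396818494 7.936779372190505
[-46.2, -29.2, 5.5, -0.023, -0.049, -0.086]
[-43.2, -33.2, 7.0, -0.023, -0.049, -0.086]
[-39.8, -37.0, 8.2, -0.023, -0.049, -0.086]
[-36.1, -40.4, 9.2, -0.023, -0.049, -0.086]
[-32.0, -43.5, 9.9, -0.023, -0.049, -0.086]
[-27.7, -46.3, 10.3, -0.023, -0.049, -0.086]
[-23.1, -48.8, 10.4, -0.023, -0.049, -0.086]
[-18.3, -50.8, 10.3, -0.023, -0.049, -0.086]
[-13.4, -52.4, 9.9, -0.023, -0.049, -0.086]
[-8.4, -53.5, 9.2, -0.023, -0.049, -0.086]
tot [ 359.6 -411.9  -54.8] 58.0
```

Emit:
{"method": "apply_moves", "body": {
  "rows": [
    [-46,-29,5.5,-0.023,-0.049,-0.086],
    [-43,-33,7,-0.023,-0.049,-0.086],
    [-40,-37,8,-0.023,-0.049,-0.086],
    [-36,-40.5,9,-0.023,-0.049,-0.086],
    [-32,-43.5,10,-0.023,-0.049,-0.086]
  ],
  "fingers": 50,
  "grip_force": 40
}}

```text
time: 2.02
tool_pos: [351.5, 368.7, 175.5]
tcp_rot: [176.5, 15.2, -172.0]
ft_force: [1.0, 0.4, 1.5]
finger_gap: 49.9
grip_force: 0.0
```

Emit:
{"method": "apply_moves", "body": {
  "rows": [
    [-28,-46,10,-0.023,-0.049,-0.086],
    [-23,-49,10,-0.023,-0.049,-0.086],
    [-18,-51,10,-0.023,-0.049,-0.086],
    [-13,-52,10,-0.023,-0.049,-0.086],
    [-8,-53,9,-0.023,-0.049,-0.086]
  ]
}}

```text
time: 2.65
tool_pos: [519.6, 175.3, 150.0]
tcp_rot: [179.5, 29.2, -147.5]
ft_force: [0.4, 1.0, 0.4]
finger_gap: 49.9
grip_force: 0.0
```

```bash
cat >> h.py <<'E'
def wristworld(d):
    p,R,_=pose();k=eyes.get_calibration('wrist');K=np.array(k['intrinsics']);M=np.array(k['mount'])
    v,u=np.mgrid[:384,:512]
    P=np.stack([(u-K[0,2])/K[0,0]*d,(v-K[1,2])/K[1,1]*d,d],-1)
    return (P@M[:3,:3].T+M[:3,3])@R.T+p
def knobs(P,d):
    for i in(-1,0,1):
        f=np.array([549,259.5,30])+70*i*SY; k=f+A*55
        m=(d>0)&(np.linalg.norm(P-k,axis=-1)<28)
        ax=(P-f)@A; m&=(ax>45)
        if m.sum()<20: continue
        Q=P[m];ax=ax[m];off=(Q-f)-ax[:,None]*A
        UX=np.cross(SY,A)
        a,b=off@UX,off@SY
        print(i,len(Q),'axtop',np.percentile(ax,95).round(1),'ux',np.percentile(a,[2,98]).round(1),'sy',np.percentile(b,[2,98]).round(1))
E
python3 - <<'E'
from h import *
p,R,s=pose();print(s['time'],p,s['tcp_rot'],s['finger_gap'],s['joint_pos'].round())
im,d=snap('wrist','w1.png');knobs(wristworld(d),d)
print([(r['xyz'],r['confidence']) for r in models.place_of('weight_1','wrist')])
E
```

```text
2.65 [519.56272482 175.32482216 149.97274586] [ 179.54742335   29.2445603  -147.49652315] 49.922917810698564 [   3.  -28.  127.   17.   56. -126.]
-1 654 axtop 64.9 ux [-13.8   7.6] sy [-16.1   4.6]
0 679 axtop 64.1 ux [-13.4   8. ] sy [-17.6   4. ]
1 785 axtop 63.3 ux [-13.    8.2] sy [-17.7   3.8]
[([510.7, 320.1, 29.9], 0.93), ([490.9, 102.9, 22.9], 0.76), ([546.3, 257.8, 30.6], 0.62)]
```

View pics/w1.png

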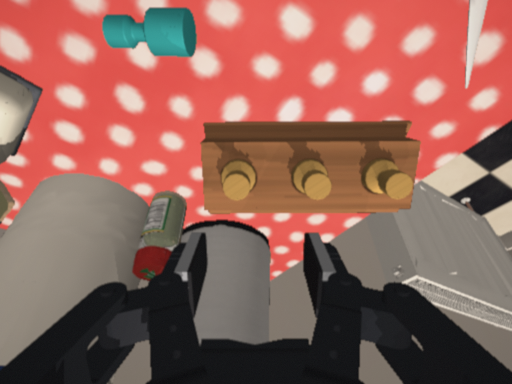

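```bash
python3 - <<'E'
from h import *
p,R,s=pose();print(s['time'],p,s['tcp_rot'],s['qd'].round(2))
im,d=snap('wrist');knobs(wristworld(d),d)
f=np.array([549,259.5,30])-72*SY-2.5*np.cross(SY,A)
plan(f+A*136,RP,2)
E
```

```text
2.75 [520.36438755 171.73942935 148.57361922] [ 179.59742507   29.08443134 -147.76077812] [ 6.05 -1.04 -0.11 -3.42  2.54 16.57]
-1 654 axtop 65.5 ux [-12.7   8.6] sy [-8.  13.4]
0 692 axtop 65.0 ux [-11.5  10.1] sy [-9.2 12.7]
1 788 axtop 64.6 ux [-10.2  11.2] sy [-9.5 12.1]
[-0.6, -8.5, 1.5, -0.002, -0.009, -0.013]
[-0.5, -8.5, 1.5, -0.002, -0.009, -0.013]
tot [ 11.3 -13.   -2.2] 1.8
```

Emit:
{"method": "apply_moves", "body": {
  "rows": [
    [0,0,0,0,0,0],
    [0,0,0,0,0,0],
    [0,0,0,0,0,0],
    [0,0,0,0,0,0],
    [0,0,0,0,0,0]
  ]
}}

```text
time: 3.42
tool_pos: [518.3, 177.3, 149.4]
tcp_rot: [179.4, 29.1, -147.6]
ft_force: [-0.6, 0.1, 0.2]
finger_gap: 50.5
grip_force: 0.0
```

```bash
python3 - <<'E'
from h import *
p,R,s=pose();print(s['time'],p,s['tcp_rot'],s['qd'].round(2))
im,d=snap('wrist');knobs(wristworld(d),d)
f=np.array([549,259.5,30])-71*SY-1.5*np.cross(SY,A)
plan(f+A*136,RP,1)
E
```

```text
3.425 [518.30376598 177.31231152 149.4177808 ] [ 179.41713936   29.06500755 -147.6266826 ] [-0.47  0.08 -0.01  0.06 -0.1  -0.16]
-1 656 axtop 65.5 ux [-12.7   8.6] sy [-10.2  11.1]
0 684 axtop 64.9 ux [-11.7   9.4] sy [-11.6  10.3]
1 782 axtop 64.5 ux [-10.7  10.5] sy [-11.9   9.9]
[-0.9, -19.5, 3.0, -0.001, -0.016, -0.02]
tot [ 12.4 -15.2  -2.4] 1.5
```

Emit:
{"method": "apply_moves", "body": {
  "rows": [
    [-1,-10,1.5,0,-0.008,-0.01],
    [-1,-10,1.5,0,-0.008,-0.01],
    [0,0,20,0,0,0],
    [0,0,20,0,0,0],
    [0,0,0,0,0,0]
  ],
  "fingers": 46
}}

```text
time: 4.1
tool_pos: [547.5, 172.9, 111.0]
tcp_rot: [179.9, 29.8, -146.4]
ft_force: [-0.4, 0.5, 0.5]
finger_gap: 46.0
grip_force: 0.0
```

```bash
python3 - <<'E'
from h import *
p,R,s=pose();print(s['time'],p,s['tcp_rot'],s['qd'].round(2))
im,d=snap('wrist','w2.png');knobs(wristworld(d),d)
f=np.array([549,259.5,30])-70*SY-2*np.cross(SY,A)
plan(f+A*37,RP,1)
E
```

```text
4.1 [547.49049109 172.91564516 110.97264798] [ 179.94526186   29.80855212 -146.39953281] [-0.24 -1.91 -0.87 -0.2   1.42  0.13]
-1 955 axtop 66.2 ux [-11.8   9.8] sy [-10.5  10.4]
0 1040 axtop 65.7 ux [-10.9  10.3] sy [-11.9   9.9]
1 1210 axtop 65.1 ux [-9.9 11.6] sy [-12.2   9.6]
[0.6, 1.5, 58.6, -0.001, -0.002, -0.001]
tot [ 23.1  17.2 -51.1] 0.1
```

View pics/w2.png

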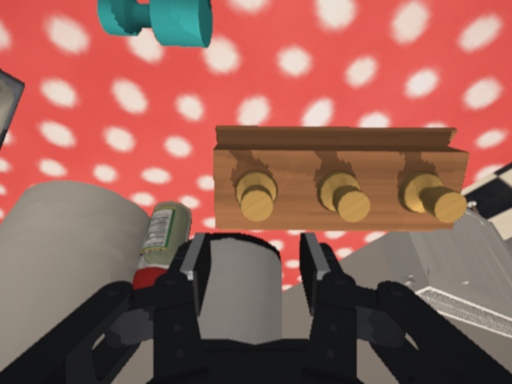

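Emit:
{"method": "apply_moves", "body": {
  "rows": [
    [0.5,1.5,15,0,0,0],
    [0,0,15,0,0,0],
    [0,0,15,0,0,0],
    [0,0,12,0,0,0],
    [0,0,0,0,0,0]
  ]
}}

```text
time: 4.78
tool_pos: [570.9, 189.6, 62.9]
tcp_rot: [-180.0, 29.9, -146.4]
ft_force: [-0.9, 0.5, -0.1]
finger_gap: 45.7
grip_force: 0.0
```

Emit:
{"method": "apply_moves", "body": {
  "rows": [
    [0,0,0,0,0,0],
    [0,0,0,0,0,0],
    [0,0,0,0,0,0],
    [0,0,0,0,0,0],
    [0,0,0,0,0,0]
  ],
  "fingers": 10
}}

```text
time: 5.4
tool_pos: [571.2, 189.5, 63.4]
tcp_rot: [-179.9, 30.0, -146.4]
ft_force: [-0.3, 1.1, -0.1]
finger_gap: 9.7
grip_force: 0.0
```

```bash
python3 - <<'E'
from h import *
p,R,s=pose();print(s)
p1=p-R[:,2]*70
print(p1)
# pan place targets
c=np.array([655,-37,137.]); print()
plan([643-2,-37+28-4,137+36+60],down(180),8,p1,R)
E
```

```text
{'time': 5.4, 'joint_pos': array([   4.16221576,  -11.17884618,  124.53862785,   21.4822258 ,
         41.98018879, -132.39002279]), 'qd': array([-0.03066325,  0.05631537,  0.08235947,  0.10765524, -0.00751391,
       -0.06440417]), 'joint_efforts': array([-6.75464180e-03, -3.70906126e+01, -4.72521687e+01,  1.63461193e+00,
       -2.68906385e+00,  2.02567162e-04]), 'tool_pos': array([571.23686155, 189.5483723 ,  63.39407518]), 'tcp_rot': array([-179.93243456,   29.98653411, -146.35555236]), 'ft_force': array([-0.2824461 ,  1.12911661, -0.10510072]), 'wrist_torque': array([-0.07593708,  0.22121326,  0.01532347]), 'grip_force': 0.0, 'finger_gap': 9.735768749610676}
[542.06580038 170.23368601 124.02403546]

[-4.7, -25.9, -13.0, 0.019, 0.064, 0.072]
[-5.8, -25.8, -12.8, 0.019, 0.064, 0.072]
[-6.8, -25.6, -12.7, 0.019, 0.064, 0.072]
[-7.8, -25.3, -12.7, 0.019, 0.064, 0.072]
[-8.8, -25.0, -12.7, 0.019, 0.064, 0.072]
[-9.8, -24.5, -12.9, 0.019, 0.064, 0.072]
[-10.7, -24.1, -13.0, 0.019, 0.064, 0.072]
[-11.6, -23.5, -13.3, 0.019, 0.064, 0.072]
tot [  98.9 -183.2  109. ] 44.8
```

```bash
python3 - <<'E'
from h import *
im,d=snap('wrist');im2,_=snap('top');im3,_=snap('scene')
cv2.imwrite('pics/c.png',np.hstack([im,cv2.resize(im2[130:260,110:250],(413,384),interpolation=cv2.INTER_CUBIC)])[:,:,::-1][:, 150:920])
print(sense()['finger_gap'])
E
```

```text
10.190983299799253
```

View pics/c.png

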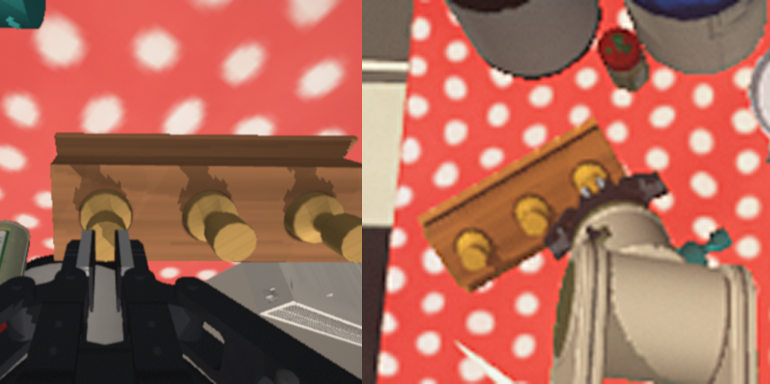

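```bash
python3 - <<'E'
from h import *
UX=np.cross(SY,A)
f=np.array([549,259.5,30])-70*SY-2*UX
p,R,s=pose();print('tcp in f:',(p-f)@A,(p-f)@UX,(p-f)@SY, UX)
print(eyes.get_calibration('wrist'))
for c in('wrist','top','scene'):
    im,d=snap(c);P=wristworld(d) if c=='wrist' else world(c,d)
    a,u,y=(P-f)@A,(P-f)@UX,(P-f)@SY
    m=(d>0)&(abs(y)<32)&(abs(u)<45)&(a>15)&(a<110)
    im=im.astype(int);brass=(im[...,0]-im[...,2]>50)&(im[...,1]>60)
    for n,q in(('brass',m&brass),('other',m&~brass)):
        for lo in range(15,105,10):
            w=q&(a>=lo)&(a<lo+10)
            if w.sum()>3: print(c,n,lo,w.sum(),'u',np.percentile(u[w],[2,50,98]).round(1),'y',np.percentile(y[w],[2,50,98]).round(1))
E
```

```text
tcp in f: 38.9860272444568 1.010194627871499 -0.5110228169098008 [0.72047227 0.48049527 0.5       ]
{'intrinsics': array([[302.84210232,   0.        , 254.57753653],
       [  0.        , 302.84210232, 185.83761332],
       [  0.        ,   0.        ,   1.        ]]), 'mount': array([[-8.52490385e-04, -9.51050261e-01, -3.09035071e-01,
         7.92147364e+01],
       [ 9.99999615e-01, -8.74982485e-04, -6.58104484e-05,
         1.80407107e-01],
       [-2.07811230e-04, -3.09035008e-01,  9.51050640e-01,
        -1.71418791e+02],
       [ 0.00000000e+00,  0.00000000e+00,  0.00000000e+00,
         1.00000000e+00]])}
wrist brass 15 5223 u [-30.9 -13.5  30.1] y [-31.3   0.6  31.2]
wrist brass 25 1028 u [-13.7  -5.9   7.1] y [-15.6  -0.7  15.5]
wrist brass 45 121 u [-10.5  -9.4  -2.4] y [-10.7  -1.8  11.2]
wrist brass 55 748 u [-10.8  -4.   11.4] y [-7.1 -0.6  6.8]
wrist brass 65 207 u [-10.1   2.3  10.7] y [-14.5  -0.1  13. ]
wrist brass 75 20 u [-8.7 -6.2 -5.6] y [-18.8 -13.   18.2]
wrist brass 85 7 u [-6.2 -5.7 -5.5] y [-19.  -18.7  18.3]
wrist other 15 300 u [-31.8 -31.1  -1.4] y [-30.
[... 271 characters left out ...]
 578 u [-10.6  -6.6  -0.8] y [-17.8   4.7  17.4]
wrist other 85 701 u [-10.4  -6.7   8.7] y [-18.2  -5.3  17.6]
wrist other 95 897 u [-10.5  -8.5  10.9] y [-17.6  -5.2  17. ]
top brass 15 230 u [-12.5  22.4  41.1] y [-30.9   5.8  31.1]
top brass 25 69 u [-6.3 12.8 34.3] y [-28.4  -2.9  23.4]
top brass 55 11 u [-1.2 11.4 15.9] y [-11.4  -4.    4.3]
top brass 65 10 u [ 1.4  9.6 13.9] y [-5.4 -0.5  2.5]
top other 85 8 u [ 9.6 13.6 14.4] y [-16.5  -1.7  12.6]
scene brass 15 126 u [-30.6 -16.5   6.7] y [-29.    1.7  31.8]
scene brass 25 42 u [-30.3  -9.7   3.6] y [-26.5  -8.6  28.3]
scene brass 65 4 u [-8.8 -7.6 -7.5] y [-8.4 -3.1  1.9]
scene other 15 4 u [-28.8  -1.8   3.3] y [-18.1   3.3  24.1]
```

Emit:
{"method": "apply_moves", "body": {
  "rows": [
    [0,0,0,0,0,0],
    [0,0,0,0,0,0],
    [0,0,0,0,0,0],
    [0,0,0,0,0,0],
    [0,0,0,0,0,0]
  ],
  "fingers": 0
}}

```text
time: 6.32
tool_pos: [571.2, 189.6, 63.3]
tcp_rot: [-179.9, 30.0, -146.4]
ft_force: [-0.5, -0.2, 0.2]
finger_gap: 0.2
grip_force: 0.0
```

```bash
python3 - <<'E'
from h import *
p,R,s=pose();print(s['tool_pos'],s['finger_gap'],s['grip_force'],s['ft_force'])
im,d=snap('wrist')
cv2.imwrite('pics/c2.png',cv2.resize(im[150:384,180:400],(660,600),interpolation=cv2.INTER_CUBIC)[:,:,::-1])
E
```

```text
[571.21468666 189.55006588  63.30943904] 0.1959032117923305 0.0 [-0.50472833 -0.24448212  0.23711898]
```

View pics/c2.png

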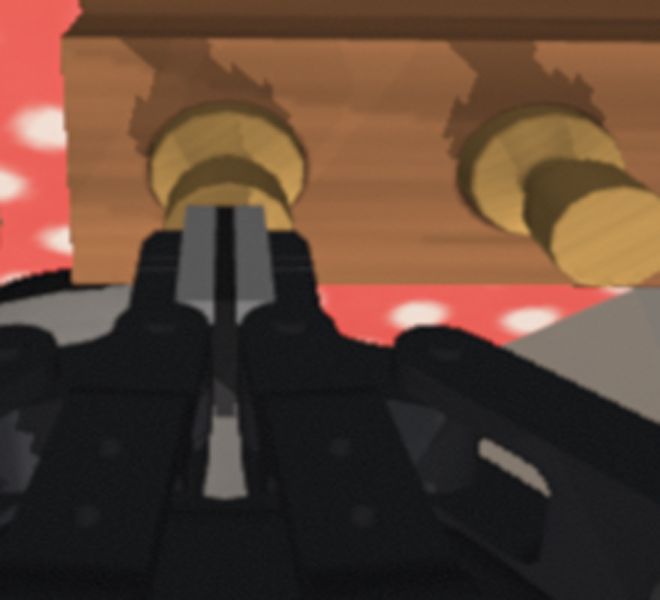

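```bash
python3 - <<'E'
from h import *
p,R,s=pose();im,d=snap('wrist');P=(wristworld(d)-p)@R
for u in(245,265,250):
  for v in list(range(205,250,3)): print(u,v,P[v,u].round(0).tolist(),im[v,u].tolist())
E
```

```text
245 205 [8.0, -6.0, 8.0] [145, 112, 62]
245 208 [6.0, -6.0, 8.0] [139, 106, 60]
245 211 [5.0, -6.0, 6.0] [140, 108, 60]
245 214 [10.0, -5.0, -11.0] [103, 80, 44]
245 217 [10.0, -5.0, -15.0] [90, 69, 38]
245 220 [11.0, -5.0, -20.0] [92, 71, 40]
245 223 [11.0, -5.0, -24.0] [104, 81, 46]
245 226 [9.0, -5.0, -24.0] [144, 111, 62]
245 229 [7.0, -5.0, -25.0] [126, 99, 64]
245 232 [11.0, -5.0, -35.0] [89, 88, 89]
245 235 [11.0, -4.0, -39.0] [89, 89, 89]
245 238 [11.0, -4.0, -43.0] [90, 89, 89]
245 241 [11.0, -4.0, -45.0] [90, 89, 89]
245 244 [11.0, -4.0, -48.0] [90, 88, 88]
245 247 [11.0, -4.0, -51.0] [90, 90, 90]
265 205 [8.0, 7.0, 8.0] [161, 124, 69]
265 208 [6.0, 7.0, 7.0] [161, 124, 69]
265 211 [5.0, 7.0, 6.0] [168, 130, 72]
265 214 [10.0, 6.0, -12.0] [101, 79, 44]
265 217 [11.0, 6.0, -17.0] [88, 68, 38]
265 220 [11.0, 6.0, -21.0] [87, 68, 38]
265 223 [11.0, 6.0, -25.0] [129, 99, 54]
265 226 [9.0, 6.0, -25.0] [187, 145, 81]
265 229 [7.0, 6.0, -24.0] [161, 126, 77]
265 232 [11.0, 5.0, -36.0] [88, 88, 88]
265 235 [11.0, 5.0, -39.0] [90, 89, 89]
265 238 [12.0, 5.0, -43.0] [89, 87, 87]
265 241 [11.0, 5.0, -46.0] [90, 89, 88]
265 244 [11.0, 5.0, -48.0] [89, 88, 87]
265 247 [11.0, 5.0, -50.0] [89, 89, 89]
250 205 [8.0, -3.0, 8.0] [145, 111, 62]
250 208 [6.0, -3.0, 7.0] [146, 113, 63]
250 211 [5.0, -3.0, 5.0] [113, 87, 49]
250 214 [11.0, -2.0, -13.0] [92, 71, 40]
250 217 [12.0, -2.0, -19.0] [93, 72, 41]
250 220 [12.0, -2.0, -23.0] [92, 71, 39]
250 223 [11.0, -2.0, -25.0] [138, 107, 60]
250 226 [9.0, -2.0, -25.0] [140, 108, 60]
250 229 [7.0, -2.0, -24.0] [124, 99, 63]
250 232 [11.0, -2.0, -36.0] [87, 87, 87]
250 235 [11.0, -2.0, -39.0] [88, 87, 88]
250 238 [11.0, -2.0, -42.0] [88, 87, 87]
250 241 [11.0, -2.0, -45.0] [85, 85, 84]
250 244 [11.0, -2.0, -47.0] [86, 85, 85]
250 247 [11.0, -2.0, -50.0] [86, 85, 86]
```

Emit:
{"method": "apply_moves", "body": {
  "rows": [
    [0,0,0,0,0,0],
    [0,0,0,0,0,0],
    [0,0,0,0,0,0],
    [0,0,0,0,0,0],
    [0,0,0,0,0,0]
  ],
  "fingers": 46
}}

```text
time: 7.05
tool_pos: [571.2, 189.6, 63.3]
tcp_rot: [-179.9, 30.0, -146.4]
ft_force: [0.4, 0.0, 0.2]
finger_gap: 46.1
grip_force: 0.0
```

Emit:
{"method": "apply_moves", "body": {
  "rows": [
    [0,0,10,0,0,0],
    [0,0,10,0,0,0],
    [0,0,10,0,0,0],
    [0,0,4,0,0,0],
    [0,0,0,0,0,0]
  ]
}}

```text
time: 7.68
tool_pos: [585.0, 199.0, 33.1]
tcp_rot: [-180.0, 29.9, -146.4]
ft_force: [-0.2, -0.3, 0.6]
finger_gap: 46.2
grip_force: 0.0
```

Emit:
{"method": "apply_moves", "body": {
  "rows": [
    [0,0,0,0,0,0],
    [0,0,0,0,0,0],
    [0,0,0,0,0,0],
    [0,0,0,0,0,0],
    [0,0,0,0,0,0]
  ],
  "fingers": 5
}}

```text
time: 8.3
tool_pos: [585.7, 199.0, 34.3]
tcp_rot: [-179.9, 30.0, -146.3]
ft_force: [-1.5, -0.5, 3.4]
finger_gap: 22.8
grip_force: 39.3
```

```bash
python3 - <<'E'
from h import *
p,R,s=pose();print(s['time'],s['tool_pos'],s['tcp_rot'],s['finger_gap'],s['grip_force'],s['ft_force'],s['joint_pos'].round(1))
im,d=snap('wrist');P=(wristworld(d)-p)@R
for u in(230,240,256):
  for v in list(range(208,250,5)): print(u,v,P[v,u].round(0).tolist(),im[v,u].tolist())
E
```

```text
8.3 [585.68978773 198.96993602  34.30075761] [-179.91535676   30.01885062 -146.34977856] 22.76756745052589 39.344852487556636 [-1.52470496 -0.49227763  3.42046965] [   5.3   -5.3  122.9   22.8   37.7 -133.4]
230 208 [16.0, -13.0, -16.0] [118, 79, 52]
230 213 [12.0, -14.0, -15.0] [119, 80, 53]
230 218 [10.0, -14.0, -17.0] [110, 73, 48]
230 223 [9.0, -13.0, -21.0] [88, 69, 38]
230 228 [7.0, -13.0, -23.0] [146, 113, 63]
230 233 [11.0, -12.0, -37.0] [22, 21, 22]
230 238 [11.0, -12.0, -42.0] [19, 17, 19]
230 243 [11.0, -11.0, -47.0] [17, 17, 18]
230 248 [9.0, -11.0, -48.0] [17, 16, 17]
240 208 [16.0, -8.0, -18.0] [112, 76, 49]
240 213 [13.0, -8.0, -18.0] [91, 69, 39]
240 218 [13.0, -8.0, -23.0] [130, 100, 56]
240 223 [11.0, -8.0, -24.0] [145, 112, 63]
240 228 [8.0, -8.0, -26.0] [144, 112, 62]
240 233 [6.0, -8.0, -28.0] [139, 107, 60]
240 238 [3.0, -8.0, -27.0] [149, 115, 64]
240 243 [10.0, -7.0, -44.0] [112, 87, 48]
240 248 [9.0, -7.0, -48.0] [92, 71, 39]
256 208 [16.0, 1.0, -16.0] [92, 65, 40]
256 213 [15.0, 1.0, -22.0] [109, 84, 47]
256 218 [14.0, 1.0, -25.0] [159, 123, 69]
256 223 [11.0, 1.0, -26.0] [154, 119, 67]
256 228 [8.0, 1.0, -26.0] [154, 120, 68]
256 233 [6.0, 1.0, -28.0] [137, 106, 60]
256 238 [12.0, 1.0, -43.0] [89, 70, 39]
256 243 [12.0, 1.0, -48.0] [90, 70, 38]
256 248 [12.0, 1.0, -54.0] [92, 71, 41]
```

```bash
python3 - <<'E'
from h import *
p,R,s=pose()
plan([643,-8,190],down(180),8,p-R[:,2]*80,R)
E
```

```text
[-2.5, -25.5, -11.0, 0.019, 0.064, 0.072]
[-3.6, -25.5, -10.7, 0.019, 0.064, 0.072]
[-4.8, -25.4, -10.5, 0.019, 0.064, 0.072]
[-5.9, -25.2, -10.4, 0.019, 0.064, 0.072]
[-7.1, -25.0, -10.3, 0.019, 0.064, 0.072]
[-8.2, -24.6, -10.3, 0.019, 0.064, 0.072]
[-9.3, -24.2, -10.4, 0.019, 0.064, 0.072]
[-10.3, -23.7, -10.6, 0.019, 0.064, 0.072]
tot [  90.7 -184.9   86.4] 44.8
```

Emit:
{"method": "apply_moves", "body": {
  "rows": [
    [0,0,-10,0,0,0],
    [0,0,-15,0,0,0],
    [0,0,-20,0,0,0],
    [0,0,-20,0,0,0],
    [0,0,-15,0,0,0]
  ]
}}

```text
time: 8.98
tool_pos: [551.0, 176.4, 103.4]
tcp_rot: [-179.9, 29.9, -146.4]
ft_force: [0.5, -0.0, -2.0]
finger_gap: 22.6
grip_force: 39.6
```

Emit:
{"method": "apply_moves", "body": {
  "rows": [
    [-2.5,-25.5,-15,0.019,0.064,0.072],
    [-3.5,-25.5,-15,0.019,0.064,0.072],
    [-5,-25.5,-15,0.019,0.064,0.072],
    [-6,-25,-15,0.019,0.064,0.072],
    [-7,-25,-12,0.019,0.064,0.072]
  ]
}}

```text
time: 9.6
tool_pos: [601.8, 56.7, 175.3]
tcp_rot: [177.9, 10.9, -168.1]
ft_force: [0.3, 0.2, -2.8]
finger_gap: 22.2
grip_force: 39.6
```

Emit:
{"method": "apply_moves", "body": {
  "rows": [
    [-8,-24.5,-6,0.019,0.064,0.072],
    [-9.5,-24,-3,0.019,0.064,0.072],
    [-10.5,-23.5,-3,0.019,0.064,0.072],
    [0,0,0,0,0,0],
    [0,0,0,0,0,0]
  ]
}}

```text
time: 10.22
tool_pos: [637.7, -10.1, 187.3]
tcp_rot: [180.0, -0.3, 179.9]
ft_force: [-0.6, 0.4, -2.4]
finger_gap: 22.3
grip_force: 39.7
```

```bash
python3 - <<'E'
from h import *
p,R,s=pose();print(s['time'],p,s['tcp_rot'],s['finger_gap'])
for c in('top','scene','wrist'):
    im,d=snap(c)
    for n in('weight_pan_floor','weight_1'):
        print(c,n,[(r['xyz'],round(r['confidence'],2)) for r in models.place_of(n,c)])
    P=wristworld(d) if c=='wrist' else world(c,d)
    # pan disc points
    m=(d>0)&(np.hypot(P[...,0]-655,P[...,1]+37)<75)&(P[...,2]>125)&(P[...,2]<155)
    Q=P[m];print(len(Q),np.percentile(Q,[1,50,99],axis=0).round(1).tolist())
    if c=='wrist': cv2.imwrite('pics/w3.png',im[:,:,::-1])
plan([643,-8,160],down(180),1)
E
```

```text
10.225 [637.71527646 -10.11101809 187.26440367] [179.96510368  -0.28049924 179.89467612] 22.331344032492495
top weight_pan_floor [([656.2, -38.1, 136.1], 0.9)]
top weight_1 [([637.0, -162.5, -0.3], 0.73), ([508.7, 318.2, 29.5], 0.68), ([549.7, 259.9, 32.8], 0.52), ([641.2, -9.1, 183.5], 0.41), ([710.3, 167.2, -0.6], 0.18)]
455 [[597.9, -64.4, 133.2], [630.2, -31.2, 139.2], [707.1, 23.0, 149.9]]
scene weight_pan_floor [([652.8, -34.8, 137.0], 0.9)]
scene weight_1 [([548.5, 258.0, 32.1], 0.57), ([807.5, -40.0, -0.6], 0.54), ([457.8, -79.0, 21.6], 0.5), ([490.2, 101.9, 16.9], 0.47), ([513.4, 316.8, 32.0], 0.41)]
718 [[599.3, -92.4, 133.8], [657.2, -38.5, 139.1], [715.0, 20.3, 149.6]]
wrist weight_pan_floor [([652.0, -34.3, 135.1], 0.97)]
wrist weight_1 [([639.5, -11.7, 185.7], 0.82), ([491.7, 103.0, 22.5], 0.63)]
12437 [[596.3, -92.7, 136.0], [637.5, -48.9, 137.8], [699.9, 23.8, 147.0]]
[-4.7, 2.2, 28.2, 0.0, -0.003, -0.002]
tot [  4.7   2.2 -28.2] 0.2
```

View pics/w3.png

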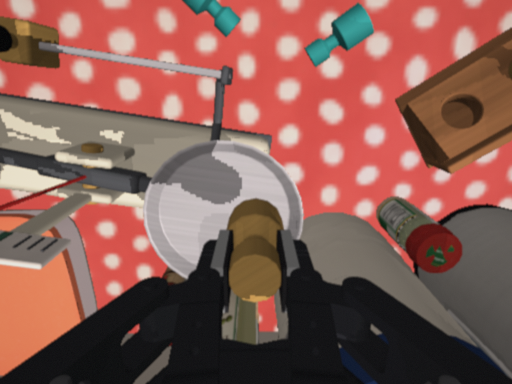

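Emit:
{"method": "apply_moves", "body": {
  "rows": [
    [-2.5,1,8,0,0,0],
    [-2,1,10,0,0,0],
    [0,0,10,0,0,0],
    [0,0,8,0,0,0],
    [0,0,5,0,0,0]
  ]
}}

```text
time: 11.3
tool_pos: [642.4, -8.4, 145.8]
tcp_rot: [180.0, -0.3, 179.9]
ft_force: [-0.6, 1.2, -1.4]
finger_gap: 22.3
grip_force: 39.7
```

Emit:
{"method": "apply_moves", "body": {
  "rows": [
    [0,0,2,0,0,0],
    [0,0,2,0,0,0],
    [0,0,1,0,0,0],
    [0,0,1,0,0,0],
    [0,0,0,0,0,0]
  ]
}}

```text
time: 11.92
tool_pos: [643.0, -8.4, 141.2]
tcp_rot: [-180.0, -0.2, 179.9]
ft_force: [0.3, 0.3, 0.0]
finger_gap: 22.6
grip_force: 39.8
```

```bash
python3 - <<'E'
from h import *
p,R,s=pose();print(s['time'],p,s['tcp_rot'],s['finger_gap'],s['ft_force'])
im,d=snap('wrist');P=wristworld(d)
print([(r['xyz'],round(r['confidence'],2)) for n in('weight_pan_floor','weight_1') for r in models.place_of(n,'wrist')])
m=(d>0)&(np.hypot(P[...,0]-654,P[...,1]+36)<48)&(P[...,2]>115)&(P[...,2]<155)&(P[...,1]<-40)
print(np.percentile(P[m][:,2],[5,50,95]))
E
```

```text
11.925 [643.03218498  -8.43480762 141.24588707] [-179.99556609   -0.18404636  179.86409188] 22.569003639489182 [0.31379015 0.25877847 0.04930334]
[([651.2, -33.8, 136.5], 0.76), ([638.2, -165.1, -2.7], 0.71), ([644.4, -10.6, 141.6], 0.84)]
[134.77383432 135.74234401 136.74765951]
```

Emit:
{"method": "apply_moves", "body": {
  "rows": [
    [0,0,0,0,0,0],
    [0,0,0,0,0,0],
    [0,0,0,0,0,0],
    [0,0,-6,0,0,0],
    [0,0,-20,0,0,0]
  ],
  "fingers": 36
}}

```text
time: 12.7
tool_pos: [641.9, -8.3, 166.5]
tcp_rot: [180.0, -0.4, 179.9]
ft_force: [0.7, 0.7, 0.4]
finger_gap: 35.6
grip_force: 0.0
```

Emit:
{"method": "apply_moves", "body": {
  "rows": [
    [0,0,-25,0,0,0],
    [0,0,-25,0,0,0],
    [0,0,0,0,0,0],
    [0,0,0,0,0,0],
    [0,0,0,0,0,0]
  ]
}}

```text
time: 13.32
tool_pos: [642.3, -8.3, 215.5]
tcp_rot: [180.0, -0.4, 179.9]
ft_force: [-0.1, -0.8, -0.3]
finger_gap: 36.2
grip_force: 0.0
```

```bash
python3 - <<'E'
from h import *
p,R,s=pose();print(s['time'],p,s['tcp_rot'],s['finger_gap'],s['ft_force'])
for c in ('wrist','top','scene'):
    im,d=snap(c);P=wristworld(d) if c=='wrist' else world(c,d)
    for n in('weight_pan_floor','goods_pan_floor','needle_tip','poise_knob','weight_1'): print(c,n,[(r['xyz'],round(r['confidence'],2)) for r in models.place_of(n,c)])
    m=(d>0)&(np.hypot(P[...,0]-654,P[...,1]+36)<48)&(P[...,2]>85)&(P[...,2]<155)&(P[...,1]<-40)
    print(m.sum(),np.percentile(P[m][:,2],[5,50,95]))
    a=im.astype(int);red=(a[...,0]>110)&(a[...,1]<50)&(a[...,2]<60)&(P[...,2]>120)&(abs(P[...,0]-637)<40)&(abs(P[...,1]+165)<40)
    print('red',red.sum(), P[red][np.argsort(-P[red][:,2])[:4]].round(1).tolist() if red.sum() else '')
f=np.array([549,259.5,30])+0*SY-.8*np.cross(SY,A)
plan(f+A*100,RP,8)
E
```

```text
13.325 [642.33305718  -8.34344205 215.45881126] [179.98775971  -0.35185726 179.86216812] 36.23848566678073 [-0.09075632 -0.80010241 -0.32240033]
wrist weight_pan_floor [([653.8, -34.7, 132.7], 0.88)]
wrist goods_pan_floor []
wrist needle_tip []
wrist poise_knob [([521.1, -207.7, 117.3], 0.74)]
wrist weight_1 [([550.8, 259.0, 32.8], 0.82), ([490.2, 100.9, 24.1], 0.64), ([646.2, -9.1, 136.8], 0.58)]
3672 [132.92866033 134.00744229 135.06741248]
red 188 [[632.9, -174.5, 201.7], [632.4, -174.2, 201.1], [632.0, -175.2, 200.5], [633.5, -175.2, 200.2]]
top weight_pan_floor [([655.9, -38.6, 133.0], 0.59)]
top goods_pan_floor [([615.6, -294.2, 99.4], 0.85), ([647.2, -6.6, 133.3], 0.75)]
top needle_tip [([637.4, -178.0, 205.0], 0.97)]
top poise_knob [([522.7, -205.7, 116.2], 0.54)]
top weight_1 [([644.5, -5.4, 135.0], 0.62), ([550.4, 261.2, 32.0], 0.52), ([511.9, 313.1, 33.3], 0.49)]
163 [131.41847671 135.22086317 138.40613558]
red 0 
scene weight_pan_floor [([655.2, -35.2, 131.7], 0.94), ([398.9, -268.2, -0.1], 0.53)]
scene goods_pan_floor [([616.8, -285.3, 101.3], 0.91), ([808.6, -40.2, 1.0], 0.42)]
scene needle_tip [([636.3, -177.5, 206.7], 0.93), ([646.5, -8.2, 134.2], 0.7)]
scene poise_knob [([518.6, -205.7, 114.6], 0.54)]
scene weight_1 [([488.3, 101.7, 21.7], 0.6), ([457.9, -80.0, 20.0], 0.51), ([548.6, 263.0, 32.9], 0.48), ([646.4, -6.0, 136.4], 0.43)]
260 [ 97.87248397 134.29101177 138.11324679]
red 0 
[17.1, 29.9, 12.7, -0.019, -0.064, -0.072]
[15.7, 30.9, 12.2, -0.019, -0.064, -0.072]
[14.2, 31.7, 11.8, -0.019, -0.064, -0.072]
[12.6, 32.5, 11.6, -0.019, -0.064, -0.072]
[11.0, 33.1, 11.5, -0.019, -0.064, -0.072]
[9.3, 33.6, 11.5, -0.019, -0.064, -0.072]
[7.6, 34.0, 11.6, -0.019, -0.064, -0.072]
[5.9, 34.3, 11.8, -0.019, -0.064, -0.072]
tot [-136.3  239.8 -100.7] 45.1
```

Emit:
{"method": "apply_moves", "body": {
  "rows": [
    [0,0,0,0,0,0],
    [0,0,0,0,0,0],
    [0,0,0,0,0,0],
    [0,0,0,0,0,0],
    [0,0,0,0,0,0]
  ]
}}

```text
time: 14.85
tool_pos: [643.1, -8.4, 216.9]
tcp_rot: [180.0, -0.2, 179.9]
ft_force: [-0.5, 0.2, 0.5]
finger_gap: 35.9
grip_force: 0.0
```

```bash
cat >> h.py <<'E'
def look(cs=('wrist','top','scene')):
    for c in cs:
        im,d=snap(c);P=wristworld(d) if c=='wrist' else world(c,d)
        for n in('weight_pan_floor','goods_pan_floor','needle_tip','poise_knob'):
            for r in models.place_of(n,c)[:1]: print(c,n,np.round(r['xyz'],1),round(r['confidence'],2))
        m=(d>0)&(np.hypot(P[...,0]-654,P[...,1]+36)<48)&(P[...,2]>85)&(P[...,2]<155)&(P[...,1]<-40)
        if m.sum()>50: print('floor',m.sum(),np.percentile(P[m][:,2],[5,50,95]).round(1))
        a=im.astype(int);red=(a[...,0]>100)&(a[...,1]<60)&(a[...,2]<60)&(d>0)&(P[...,2]>120)&(abs(P[...,0]-637)<40)&(abs(P[...,1]+165)<40)
        if red.sum()>5:
            q=P[red]-np.array([637,-162,85]);yb=q@np.array([.153,.988,0])
            print('red',red.sum(),'tilt',(-np.median(np.arctan2(yb,q[:,2]))).round(3))
E
python3 - <<'E'
from h import *
print(sense()['time']);look()
E
```

```text
14.85
wrist weight_pan_floor [651.7 -33.  132. ] 0.9
wrist poise_knob [ 521.7 -206.9  116.5] 0.9
floor 3676 [132.9 134.  135.1]
red 235 tilt 0.117
top weight_pan_floor [656.1 -36.4 131.8] 0.67
top goods_pan_floor [ 617.1 -289.1   97.6] 0.8
top needle_tip [ 638.  -177.2  203. ] 0.78
top poise_knob [ 524.5 -207.2  113.6] 0.48
floor 164 [131.6 135.  139. ]
scene weight_pan_floor [654.  -36.4 132.4] 0.87
scene needle_tip [ 637.7 -177.2  206.5] 0.56
scene poise_knob [ 519.5 -207.9  116. ] 0.67
floor 258 [ 97.  134.3 137.8]
```

```bash
python3 - <<'E'
from h import *
plan([522,-207,150],down(171.2),5)
E
```

```text
[24.1, -39.8, 13.5, -0.0, -0.001, 0.03]
[22.9, -40.5, 13.4, -0.0, -0.001, 0.03]
[21.6, -41.2, 13.4, -0.0, -0.001, 0.03]
[20.4, -41.8, 13.4, -0.0, -0.001, 0.03]
[19.1, -42.4, 13.4, -0.0, -0.001, 0.03]
tot [-121.1 -198.6  -66.9] 8.7
```

Emit:
{"method": "apply_moves", "body": {
  "rows": [
    [24,-40,10,0,0,0.03],
    [23,-40.5,14,0,0,0.03],
    [21.5,-41,14,0,0,0.03],
    [20.5,-42,14,0,0,0.03],
    [19,-42.5,14,0,0,0.03]
  ],
  "fingers": 34
}}

```text
time: 16.23
tool_pos: [521.3, -208.6, 151.1]
tcp_rot: [-180.0, -0.2, 171.2]
ft_force: [0.3, -1.1, -0.2]
finger_gap: 33.5
grip_force: 0.0
```

Emit:
{"method": "apply_moves", "body": {
  "rows": [
    [0,0,0,0,0,0],
    [0,0,0,0,0,0],
    [0,0,0,0,0,0],
    [0,0,0,0,0,0],
    [0,0,0,0,0,0]
  ]
}}

```text
time: 16.85
tool_pos: [522.5, -206.9, 151.5]
tcp_rot: [-180.0, -0.2, 171.3]
ft_force: [0.5, 0.2, 0.3]
finger_gap: 33.8
grip_force: 0.0
```

```bash
python3 - <<'E'
from h import *
p,R,s=pose();print(s['time'],p,s['tcp_rot'],s['finger_gap'])
im,d=snap('wrist','w4.png');P=wristworld(d)
print([(r['xyz'],round(r['confidence'],2)) for r in models.place_of('poise_knob','wrist')])
a=im.max(-1);m=(d>0)&(np.hypot(P[...,0]-522,P[...,1]+207)<22)&(a<70)&(P[...,2]<135)&(P[...,2]>98)
Q=(P[m]-p)@R;print(m.sum(),np.percentile(Q,[2,50,98],axis=0).round(1).tolist())
plan([522,-207,76],down(171.2),1)
E
```

```text
16.85 [ 522.47856131 -206.88911624  151.46869895] [-179.96565357   -0.20949402  171.33183007] 33.794679867493656
[([525.0, -206.8, 114.2], 0.89)]
709 [[-7.1, -8.8, 25.4], [4.1, -0.4, 27.2], [10.7, 8.5, 42.7]]
[-0.0, 0.1, 75.4, -0.001, -0.004, 0.002]
tot [ -0.3   0.1 -75.4] 0.2
```

View pics/w4.png

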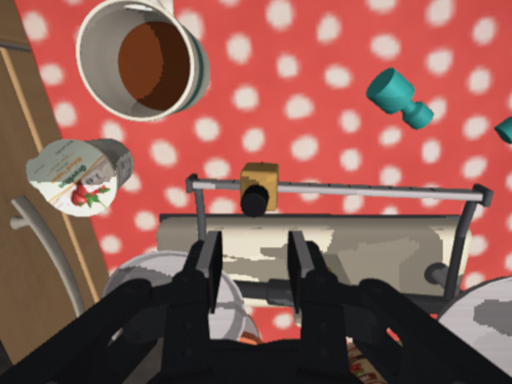

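Emit:
{"method": "apply_moves", "body": {
  "rows": [
    [0,0,20,0,0,0],
    [0,0,20,0,0,0],
    [0,0,18,0,0,0],
    [0,0,14,0,0,0],
    [0,0,0,0,0,0]
  ]
}}

```text
time: 17.58
tool_pos: [520.6, -206.8, 77.4]
tcp_rot: [180.0, -0.4, 171.3]
ft_force: [-0.6, 0.4, -0.0]
finger_gap: 34.1
grip_force: 0.0
```

Emit:
{"method": "apply_moves", "body": {
  "rows": [
    [0,0,0,0,0,0],
    [0,0,0,0,0,0],
    [0,0,0,0,0,0],
    [0,0,0,0,0,0],
    [0,0,0,0,0,0]
  ],
  "fingers": 24
}}

```text
time: 18.2
tool_pos: [521.8, -207.5, 79.5]
tcp_rot: [-180.0, -0.2, 171.3]
ft_force: [0.7, 0.3, -0.3]
finger_gap: 24.0
grip_force: 0.0
```

```bash
python3 - <<'E'
from h import *
p,R,s=pose();print(s['time'],p,s['finger_gap'],s['ft_force'],s['grip_force'])
look(('wrist',))
E
```

```text
18.2 [ 521.8247276  -207.46332954   79.46777646] 23.979233404899166 [ 0.66786157  0.28314613 -0.29529544] 0.0
wrist poise_knob [ 523.6 -209.3  115.1] 0.75
floor 179 [ 92.9  96.3 101.1]
```

Emit:
{"method": "apply_moves", "body": {
  "rows": [
    [0,8,0,0,0,0],
    [0,9,-0.5,0,0,0],
    [0,9,-0.5,0,0,0],
    [0,9,-0.5,0,0,0],
    [0,9,-0.5,0,0,0]
  ]
}}

```text
time: 19.08
tool_pos: [528.6, -163.2, 81.4]
tcp_rot: [-180.0, -0.2, 171.3]
ft_force: [0.5, -0.8, 1.0]
finger_gap: 24.0
grip_force: 0.9
```

Emit:
{"method": "apply_moves", "body": {
  "rows": [
    [0,9,-0.5,0,0,0],
    [0,9,-0.5,0,0,0],
    [0,9,-0.5,0,0,0],
    [0,9,0,0,0,0],
    [0,9,0,0,0,0]
  ]
}}

```text
time: 19.7
tool_pos: [535.4, -118.8, 82.8]
tcp_rot: [-180.0, -0.2, 171.3]
ft_force: [0.9, -0.9, 2.0]
finger_gap: 23.8
grip_force: 0.8
```

Emit:
{"method": "apply_moves", "body": {
  "rows": [
    [0,9,0,0,0,0],
    [0,9,0,0,0,0],
    [0,9,0,0,0,0],
    [0,8,0,0,0,0],
    [0,6,0,0,0,0]
  ]
}}

```text
time: 20.32
tool_pos: [541.5, -78.4, 82.6]
tcp_rot: [-180.0, -0.2, 171.3]
ft_force: [0.5, -1.5, -0.4]
finger_gap: 24.2
grip_force: 0.7
```

Emit:
{"method": "apply_moves", "body": {
  "rows": [
    [0,0,0,0,0,0],
    [0,0,0,0,0,0],
    [0,0,0,0,0,0],
    [0,0,0,0,0,0],
    [0,0,0,0,0,0]
  ],
  "fingers": 34
}}

```text
time: 20.95
tool_pos: [541.5, -79.1, 82.8]
tcp_rot: [-180.0, -0.2, 171.3]
ft_force: [0.1, -0.2, 0.6]
finger_gap: 34.3
grip_force: 0.0
```

Emit:
{"method": "apply_moves", "body": {
  "rows": [
    [0,0,-20,0,0,0],
    [0,0,-30,0,0,0],
    [0,0,-30,0,0,0],
    [0,0,0,0,0,0],
    [0,0,0,0,0,0]
  ]
}}

```text
time: 21.58
tool_pos: [542.0, -79.0, 163.3]
tcp_rot: [-180.0, -0.2, 171.3]
ft_force: [0.4, -0.0, -0.6]
finger_gap: 34.0
grip_force: 0.0
```

Emit:
{"method": "apply_moves", "body": {
  "rows": [
    [0,0,0,0,0,0],
    [0,0,0,0,0,0],
    [0,0,0,0,0,0],
    [0,0,0,0,0,0],
    [0,0,0,0,0,0]
  ]
}}

```text
time: 22.2
tool_pos: [541.8, -78.9, 162.7]
tcp_rot: [-180.0, -0.2, 171.3]
ft_force: [-0.7, 0.4, 0.6]
finger_gap: 33.7
grip_force: 0.0
```

```bash
python3 - <<'E'
from h import *
p,R,s=pose();print(s['time'],p,s['finger_gap'],s['ft_force'],s['grip_force'])
im,d=snap('scene');cv2.imwrite('pics/s5.png',cv2.resize(im[140:290,220:370],(600,600),interpolation=cv2.INTER_CUBIC)[:,:,::-1])
look()
E
```

```text
22.2 [541.81546704 -78.9410615  162.68876442] 33.7421555998352 [-0.68690957  0.42010854  0.64057416] 0.0
wrist poise_knob [541.6 -78.1 121.3] 0.88
floor 1374 [117.9 118.8 119.7]
red 31 tilt 0.02
top weight_pan_floor [656.7 -37.4 121.3] 0.59
top goods_pan_floor [ 616.8 -289.6  113.7] 0.75
top poise_knob [538.6 -81.5 124.2] 0.64
scene weight_pan_floor [654.6 -35.9 119.8] 0.61
scene goods_pan_floor [ 614.3 -289.   119.3] 0.85
scene poise_knob [538.8 -81.  122.8] 0.51
```

View pics/s5.png

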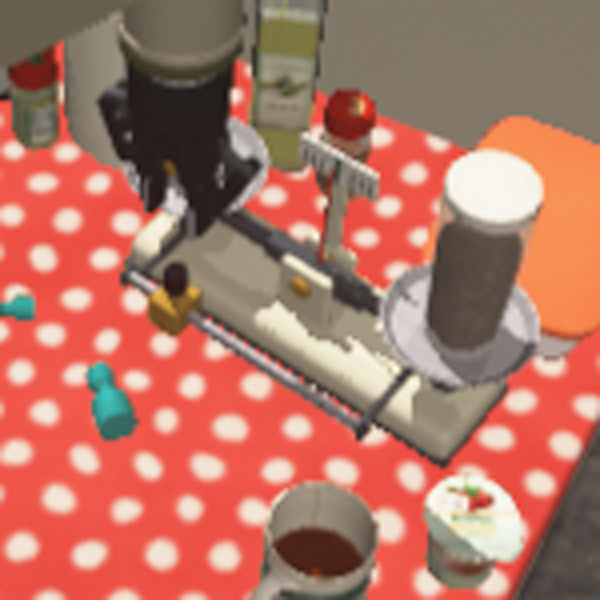

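Emit:
{"method": "apply_moves", "body": {
  "rows": [
    [15,-5,-25,0,0,0],
    [15,-5,-25,0,0,0],
    [10,-5,-20,0,0,0],
    [0,0,0,0,0,0],
    [0,0,0,0,0,0]
  ]
}}

```text
time: 23.62
tool_pos: [500.3, -87.6, 232.0]
tcp_rot: [-180.0, -0.3, 171.3]
ft_force: [0.1, -0.3, -0.1]
finger_gap: 34.3
grip_force: 0.0
```

```bash
python3 - <<'E'
from h import *
p,R,s=pose();print(s['time'],p)
look()
im,d=snap('wrist')
k=eyes.get_calibration('wrist');K=np.array(k['intrinsics']);M=np.array(k['mount'])
X=np.array([637,-162,205.]);q=(R.T@(X-p)-M[:3,3])@M[:3,:3];uv=K@q/q[2];print(uv)
u,v=int(uv[0]),int(uv[1]);c=im[max(0,v-60):v+60,max(0,u-60):u+60]
cv2.imwrite('pics/n.png',cv2.resize(c,None,fx=5,fy=5,interpolation=cv2.INTER_CUBIC)[:,:,::-1])
E
```

```text
23.625 [500.27074986 -87.56139376 232.01458082]
wrist poise_knob [541.8 -80.2 121.3] 0.63
floor 614 [117.1 118.2 119.2]
top weight_pan_floor [654.4 -39.3 118.3] 0.9
top goods_pan_floor [ 619.9 -291.1  111.7] 0.59
top needle_tip [550.6 256.3   2.5] 0.69
scene weight_pan_floor [655.1 -36.1 117.1] 0.6
scene goods_pan_floor [ 614.7 -290.   119.7] 0.83
scene poise_knob [537.7 -80.9 123.8] 0.55
floor 121 [ 89.  119.1 122.4]
[192.50771313 366.53917165   1.        ]
```

View pics/n.png

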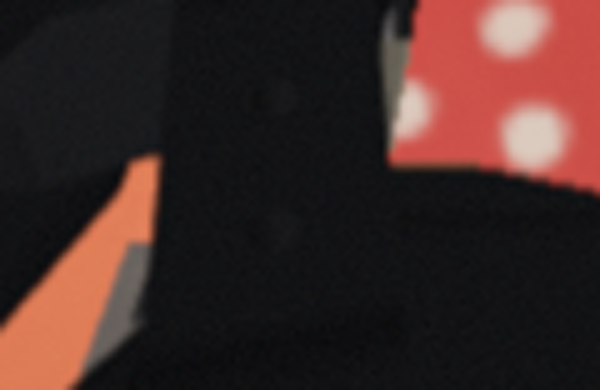

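Emit:
{"method": "apply_moves", "body": {
  "rows": [
    [-30,25,0,0,0,0],
    [-35,28,0,0,0,0],
    [-35,28,0,0,0,0],
    [-25,20,5,0,0,0],
    [0,0,10,0,0,0]
  ]
}}

```text
time: 25.05
tool_pos: [640.4, -5.6, 216.7]
tcp_rot: [-180.0, -0.2, 171.4]
ft_force: [-0.3, -0.3, -0.1]
finger_gap: 34.1
grip_force: 0.0
```

Emit:
{"method": "apply_moves", "body": {
  "rows": [
    [0,0,0,0,0,0],
    [0,0,0,0,0,0],
    [0,0,0,0,0,0],
    [0,0,0,0,0,0],
    [0,0,0,0,0,0]
  ]
}}

```text
time: 25.68
tool_pos: [639.1, -7.0, 217.8]
tcp_rot: [-180.0, -0.2, 171.3]
ft_force: [0.0, -0.5, -0.1]
finger_gap: 34.1
grip_force: 0.0
```

```bash
python3 - <<'E'
from h import *
p,R,s=pose();print(s['time'],p)
look()
for c in('wrist','scene','top'):
    im,d=snap(c);P=wristworld(d) if c=='wrist' else world(c,d)
    a=im.astype(int);z=P[...,2]
    reg=(d>0)&(abs(P[...,0]-637)<30)&(abs(P[...,1]+165)<45)&(z>150)
    by=(P-np.array([637,-162,0]))@np.array([.153,.988,0])
    g=reg&(a[...,1]>a[...,0]+25)&(a[...,1]>a[...,2]+15)
    r=reg&(a[...,0]>a[...,1]+60)&(a[...,0]>a[...,2]+60)
    for n,m in(('green',g),('red',r)):
        print(c,n,m.sum())
        for lo in range(150,220,10):
            w=m&(z>=lo)&(z<lo+10)
            if w.sum()>1: print('  z',lo,w.sum(),'by',by[w].mean().round(1),'x',P[...,0][w].mean().round(1))
E
```

```text
25.675 [639.13309928  -7.01447739 217.77853452]
wrist weight_pan_floor [653.5 -33.  118.8] 0.6
wrist needle_tip [ 638.7 -159.3  209.5] 0.58
floor 3166 [117.6 118.7 119.8]
red 253 tilt 0.001
top weight_pan_floor [654.2 -37.2 119.3] 0.87
top needle_tip [ 636.1 -163.3  204. ] 0.65
top poise_knob [542.  -79.5 122.9] 0.57
floor 136 [117.1 120.5 124. ]
scene weight_pan_floor [654.7 -36.9 119.3] 0.85
scene goods_pan_floor [ 614.9 -286.   116.6] 0.67
scene poise_knob [535.3 -77.9 121.4] 0.51
floor 247 [ 87.8 119.4 123.3]
wrist green 0
wrist red 286
  z 150 24 by -0.9 x 636.3
  z 160 39 by -0.6 x 634.6
  z 170 44 by -1.1 x 635.3
  z 180 66 by -3.2 x 636.7
  z 190 57 by -1.5 x 634.7
  z 200 56 by -0.7 x 634.2
scene green 0
scene red 8
  z 150 2 by -2.2 x 636.7
  z 170 2 by -3.5 x 637.3
  z 190 2 by -3.5 x 634.8
top green 0
top red 11
  z 200 2 by -1.5 x 637.0
  z 210 7 by -6.9 x 649.4
```

```bash
python3 -c "
from bench import job
print(job.hand_in())"
```

```text
the job is handed in; nothing more can be done
None
```

The job is handed in: one 250 g brass weight stands on the weight pan, and the poise is at about 0.145 m. The beam measured within about 0.003 rad of level (limit 0.015) at 25.7 s of the 72 s. The two spare weights are still in the stand, and nothing was dropped or knocked. The hand-in returned no verdict.

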